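# Reverse the ratchet and loosen the filter cover bolt

### The job

The ratchet standing on the cover bolt of the steel filter housing is still set to tighten. Flip its thumb lever fully over to the loosening side, then swing the ratchet's handle anticlockwise (seen from above) until the bolt has turned loose by at least an eighth of a turn, and let go, with the lever left on the loosening side.

Things in the scene. Friction and masses are not known exactly. Their poses are not given: they have to be found in the camera images.
- ratchet_head (a point): Steel ratchet fitted on a bolt of the round filter housing (not the loose one on the bench); it only turns about the upright bolt axis. Point: on that axis, on top of the 54 mm round head, 150 mm above bench. x points from handle to head, z up. Grip: 28 mm thick, 102-210 mm from here along -x, centre 137 mm above bench; push it sideways, about 4 N. Only things under 40 mm tall lie below it.
- lever_tab (a point): Centre (163 mm above the bench) of the upright thumb tab of the direction lever on top of the ratchet: 14 mm long, 8 mm thick, 152 to 174 mm above the bench. It stands 35 mm from its upright pivot, which lies 24 mm from the bolt axis towards the handle; a flat arm (top 156 mm above the bench) joins them. x points from tab to pivot.
- lever (a joint): Lever angle (rad). +0.6: tighten (start), tab 20 mm off the handle's middle line to -y of ratchet_head (right, seen with the handle pointing at you). -0.6: loosen, tab 20 mm to +y (left). Stops at both; stays where left; 1 N moves the tab. Set to tighten, the handle free-wheels anticlockwise; if swung so, bring it back to its start angle before flipping, or it will not catch.
- bolt (a joint): Turn (rad) of the bolt under the ratchet, anticlockwise from above: 0 tight (start), an eighth of a turn is 0.785, stops at 1.3. With the lever at loosen, an anticlockwise swing of the handle turns it after about 10 degrees of slack (more if the handle was pushed back clockwise, which free-wheels). Handle and bolt stay where left.

How it is judged:
By the outcome, as a careful person would: the job done as asked, in the order asked, and still so for the second after the job is handed in, with the robot touching nothing.
It also fails if it takes over 43 s, if anything falls off the work surface, if the arm or the gripper's body presses on something with over 40 N, if the wrist force passes 120 N, or if a joint passes its speed limit or range.

### The arm

A 7-joint arm with a two-finger parallel gripper is mounted at the origin on the work surface. World frame = base frame: x ahead of the robot, y to its left, z up, the work surface at z = 0. Lengths are in m, angles in rad, forces in N, time in s.
With the tool pointing down it reaches from about 0.4 to 0.85 m from the base axis. Payload 4.5 kg.
Tool frame: the origin (TCP) lies between the finger pads; the fingertips stand 14 mm ahead of it and the grasp point (between the pads) lies 5 mm behind it; z points along the fingers, y is the line along which they close (so a half turn about z gives the same grasp; the last joint's range is limited). The gripper opens to 85 mm and grips with 20 to 120 N. Pads are 22 mm wide; open, the fingers measure 114 mm over their backs; the gripper's body (76 mm by 85 mm) begins 54 mm behind the grasp point. The pads swing forward as they close: fully open they stand 13 mm farther back than shut.
Start: joints at [-1.212, 0.689, -0.195, 1.565, 0.157, 0.902, -0.215], TCP at [0.199, 0.592, 0.224] pointing down, gripper open.
Joint ranges: [-3.01, 3.01], [-0.46, 2.08], [-1.47, 1.51], [0.13, 2.56], [-1, 4.14], [0.04, 2.09], [-2.66, 2.66]. Speed limits (rad/s): [2.57, 2.57, 3.14, 3.14, 3.14, 3.14, 3.14].

### API

Orientations are given as a unit quaternion [w, x, y, z].
In Python, from plant import bot gives the robot as it stands.
- The arm moves only by the tool send_rows, never from a script. Its argument "increments" is a list of rows, each an object of numbers: "tx", "ty", "tz": the shift along the tool's x, y, z in m; "spin": the turn about the tool's z in rad; "fingers": the gripper command: -1 is shut, 1 is fully open, values between are in proportion. A call has 1 to 5 rows; each row is the pose to reach, as a shift and turn from the pose commanded when the call began, along the tool's axes at that moment; what a row does not reach only later rows make up. A row lasts 1/8 s, in which the tool goes at most 62.5 mm and 10.7 degrees, less where a joint would pass 70% of its speed; a pose out of reach is approached as far as the arm can. A call with a gripper value outside its range is refused whole. The fingers move at their own pace and stop on an object; the grip force is fixed at half the most. Time passes only in rows, so rows that repeat a pose let the fingers close. It gives the time, the measured TCP pose, the force, the opening and the grip force at its end, in the units of the state.
- bot.observe(): the state, without advancing time (a new reading comes with each control period).
- bot.read_camera(name): name is "side" or "top"; returns the picture (480x640x3 uint8, red, green, blue); there is no depth.
- bot.get_calibration(name): a dict with "mtx" (3x3 intrinsics, pixels), "R" (3x3) and "t" (3): a world point X has camera coordinates R X + t. Camera axes: x right, y down, z forward; pixel columns grow to the right and rows downward; lengths in m; the calibration is good to about 2 mm. A picture is of the moment at which its call begins. get_calibration takes no time and is no camera call.
- bot.sign_off(): hands the job in; it is judged then, once.
The state is a dict: "time_s": time; "joint_pos": joint angles; "qd": joint speeds; "tau": joint torques, N m; "ee_pos": TCP position; "orientation": TCP orientation; "ft_force": force on the tool from outside, world axes, zero at the start; "ft_torque": the same for the moment, N m; "gripper_width": opening from 0.0 (shut) to 1.0 (fully open); "finger_force": force on a finger pad.
Only numpy, scipy, OpenCV 4.12 (cv2) and the standard library are available. Lean on these libraries where they do the work, as an engineer would, in place of code of your own. Each camera call takes 0.05 s, during which the arm holds its last target. There are 200 camera calls.

## Working session

There is one attempt and no reset: what is moved stays moved. The work goes in short steps, Python scripts to look and compute and a tool call to move; the robot and the scene stay as the last step left them, time stands still between calls to the robot, and variables do not carry over. Pictures are saved under pics/ and viewed, at most 10 in all, crops included, and the job is handed in when it is done.

Besides the shell and the picture viewer there is one more tool, called after ">>>" as name([rows], argument=value, ...), one row to a line, values as JSON. send_rows: Moves the arm, as the interface text tells. Its arguments: {"type":"object","properties":{"increments":{"type":"array","items":{"type":"object","properties":{"tx":{"type":"number"},"ty":{"type":"number"},"tz":{"type":"number"},"spin":{"type":"number"},"fingers":{"type":"number"}}}}},"required":["increments"]}

```bash
mkdir -p pics; python3 - <<'E'
from plant import bot
import cv2
for n in("side","top"):
    cv2.imwrite(f"pics/{n}0.png",bot.read_camera(n)[:,:,::-1]); c=bot.get_calibration(n); print(n,c["mtx"],c["R"],c["t"])
print(bot.observe())
E
```

```text
side [[497.6217641    0.         313.99755187]
 [  0.         497.6217641  240.07829457]
 [  0.           0.           1.        ]] [[ 8.89722273e-01 -4.56501535e-01 -7.90977808e-04]
 [-2.76327567e-01 -5.37182085e-01 -7.96918116e-01]
 [ 3.63369444e-01  7.09254366e-01 -6.04086824e-01]] [-0.51761542  0.32468813  0.52154043]
top [[472.80838434   0.         310.22882448]
 [  0.         472.80838434 241.91725494]
 [  0.           0.           1.        ]] [[ 0.01280197 -0.9995859   0.0257707 ]
 [-0.98638545 -0.01685033 -0.16358427]
 [ 0.16395078 -0.02332565 -0.98619271]] [0.0025266  0.61259231 0.72065564]
{'time_s': 0.1, 'joint_pos': array([-1.2121508 ,  0.68990254, -0.19449219,  1.56622218,  0.15727612,
        0.90252247, -0.21514032]), 'qd': array([ 0.00038113, -0.00056989, -0.00044687, -0.00296751, -0.00030228,
       -0.00039885,  0.00164968]), 'tau': array([-3.55447395e-03, -5.40609598e+01, -1.27174079e+00, -1.58987403e+01,
        9.31645132e-03,  4.47571365e-03, -4.06614603e-06]), 'ee_pos': array([0.19934056, 0.5917331 , 0.22366679]), 'orientation': array([-7.37041893e-05,  1.61710752e-01,  9.86837847e-01, -8.30828284e-04]), 'ft_force': array([-0.83345663, -0.13733967,  0.64442456]), 'ft_torque': array([ 0.03267261, -0.0178314 ,  0.00383368]), 'finger_force': 0.0, 'gripper_width': 1.001095068845721}
```

View pics/top0.png

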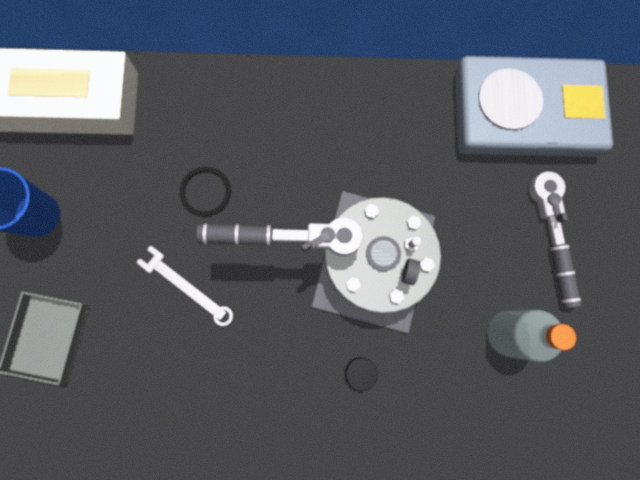

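View pics/side0.png

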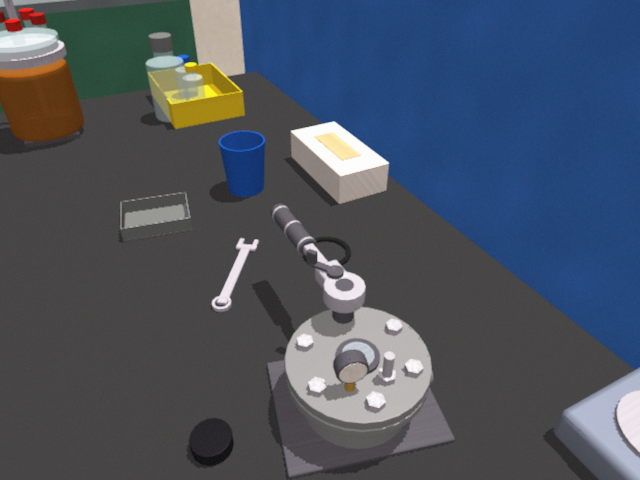

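Top view: ratchet head about (346,236), handle running left to (200,234), so towards +y. The tab is near (308,244), below the handle line, which is tighten. I'll zoom and measure.

```bash
cat >h.py <<'E'
from plant import bot
import numpy as np,cv2
def ray(n,u,v,z):
    c=bot.get_calibration(n);R,t=np.array(c["R"]),np.array(c["t"])
    o=-R.T@t; d=R.T@np.linalg.solve(np.array(c["mtx"]),[u,v,1.]); return o+d*(z-o[2])/d[2]
def pix(n,X):
    c=bot.get_calibration(n);p=np.array(c["mtx"])@(np.array(c["R"])@X+np.array(c["t"])); return p[:2]/p[2]
E
python3 - <<'E'
from h import *
t=cv2.imread("pics/top0.png")[200:275,190:375];s=cv2.imread("pics/side0.png")[195:325,260:380]
t=cv2.resize(t,None,fx=4,fy=4,interpolation=2);s=cv2.resize(s,None,fx=2,fy=2,interpolation=2)
o=np.zeros((570,760,3),np.uint8);o[:300,:740]=t;o[305:565,:240]=s;cv2.imwrite("pics/crop.png",o)
print(ray("top",346,236,.15),ray("top",235,235,.137),ray("top",200,234,.137),ray("top",309,244,.163),ray("side",345,286,.15))
E
```

```text
[ 0.60533632 -0.0367777   0.15      ] [0.60635329 0.1224004  0.137     ] [0.60693883 0.17267101 0.137     ] [0.59081057 0.01600336 0.163     ] [ 0.60646652 -0.03739649  0.15      ]
```

View pics/crop.png

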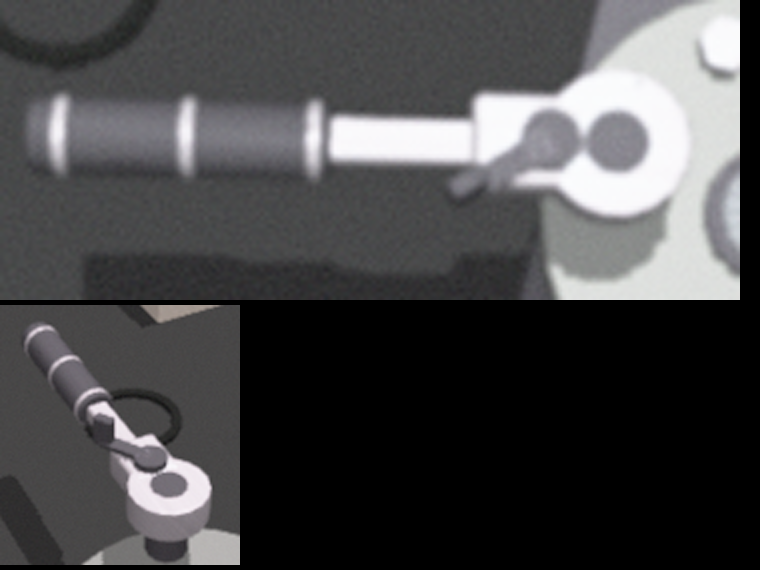

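The crop puts the head at (345,235), which is about (0.606,-0.037). The handle points along +y, with its grip centred near (0.607,0.122). The tab is at about (0.588,0.017). Plan: close the fingers, go to the -x side of the tab and push it +x.

>>> send_rows([
  {"tx":-0.051,"ty":-0.043,"spin":-0.06,"fingers":-1},
  {"tx":-0.09,"ty":-0.077,"spin":-0.12,"fingers":-1},
  {"tx":-0.135,"ty":-0.115,"spin":-0.18,"fingers":-1},
  {"tx":-0.18,"ty":-0.153,"spin":-0.26,"fingers":-1},
  {"tx":-0.225,"ty":-0.191,"spin":-0.325,"fingers":-1},
])

```text
$.increments[0]: bad value
```

```bash
cat >>h.py <<'E'
from scipy.spatial.transform import Rotation as Ro
def to(X):
    o=bot.observe();q=o["orientation"];R=Ro.from_quat(q[[1,2,3,0]]).as_matrix()
    print("t%.2f"%o["time_s"],"pos",o["ee_pos"].round(4),"yaw_y",np.arctan2(R[1,1],R[0,1]).round(3),"F",o["ft_force"].round(1),"w%.2f"%o["gripper_width"],"q7 %.2f"%o["joint_pos"][6])
    for x in np.atleast_2d(X): print(x,"->",(R.T@(x-o["ee_pos"])).round(4))
E
python3 -c "
from h import *
to([.545,.018,.224])"
```

```text
t0.10 pos [0.1993 0.5917 0.2237] yaw_y 1.246 F [-0.8 -0.1  0.6] w1.00 q7 -0.22
[0.545 0.018 0.224] -> [-5.107e-01 -4.334e-01  5.000e-04]
```

>>> send_rows([
  {"tx":-0.045,"ty":-0.038,"tz":0,"spin":-0.06,"fingers":-1},
  {"tx":-0.09,"ty":-0.077,"tz":0,"spin":-0.12,"fingers":-1},
  {"tx":-0.135,"ty":-0.115,"tz":0,"spin":-0.18,"fingers":-1},
  {"tx":-0.18,"ty":-0.153,"tz":0,"spin":-0.26,"fingers":-1},
  {"tx":-0.225,"ty":-0.191,"tz":0,"spin":-0.325,"fingers":-1},
])

```text
time_s: 0.72
ee_pos: [0.3525, 0.3377, 0.2242]
orientation: [0.0, -0.001, 1.0, -0.0]
ft_force: [0.3, -0.1, 0.4]
gripper_width: 0.001
finger_force: 0.0
```

```bash
python3 -c "
from h import *
to([.545,.018,.224])"
```

```text
t0.72 pos [0.3525 0.3377 0.2242] yaw_y 1.573 F [ 0.3 -0.1  0.4] w0.00 q7 0.44
[0.545 0.018 0.224] -> [-1.916e-01 -3.202e-01  3.000e-04]
```

>>> send_rows([
  {"tx":-0.03,"ty":-0.05,"tz":0,"spin":0,"fingers":-1},
  {"tx":-0.06,"ty":-0.1,"tz":0,"spin":0,"fingers":-1},
  {"tx":-0.09,"ty":-0.15,"tz":0,"spin":0,"fingers":-1},
  {"tx":-0.12,"ty":-0.2,"tz":0,"spin":0,"fingers":-1},
  {"tx":-0.15,"ty":-0.25,"tz":0,"spin":0,"fingers":-1},
])

```text
time_s: 1.35
ee_pos: [0.5024, 0.0878, 0.2242]
orientation: [-0.0, -0.0, 1.0, 0.0]
ft_force: [0.8, 1.1, 0.7]
gripper_width: -0.001
finger_force: 0.0
```

>>> send_rows([
  {"tx":-0.02,"ty":-0.035,"tz":0,"spin":0,"fingers":-1},
  {"tx":-0.042,"ty":-0.07,"tz":0,"spin":0,"fingers":-1},
  {"tx":-0.042,"ty":-0.07,"tz":0.02,"spin":0,"fingers":-1},
  {"tx":-0.042,"ty":-0.07,"tz":0.048,"spin":0,"fingers":-1},
  {"tx":-0.042,"ty":-0.07,"tz":0.048,"spin":0,"fingers":-1},
])

```text
time_s: 1.98
ee_pos: [0.542, 0.0191, 0.1746]
orientation: [-0.003, -0.0, 1.0, -0.0]
ft_force: [-0.2, 0.2, 0.4]
gripper_width: -0.0
finger_force: 0.0
```

```bash
python3 -c "
from h import *
to([.608,.018,.176])
a=bot.read_camera('top')[190:290,240:380,::-1];b=bot.read_camera('side')[180:320,250:400,::-1]
cv2.imwrite('pics/a.png',np.hstack([cv2.resize(a,(420,300)),cv2.resize(b,(321,300))]))"
```

```text
t1.98 pos [0.542  0.0191 0.1746] yaw_y 1.571 F [-0.2  0.2  0.4] w-0.00 q7 1.13
[0.608 0.018 0.176] -> [-0.066  -0.0011 -0.0017]
```

View pics/a.png

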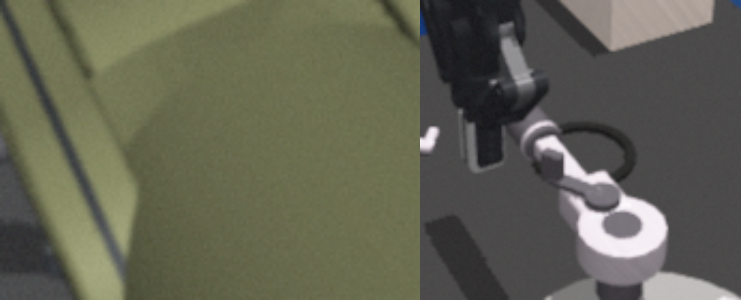

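The arm blocks the top view. In the side view the fist is on the -x side of the tab, at tab height and clear of it. Now I'll push.

>>> send_rows([
  {"tx":-0.014,"ty":0,"tz":0,"spin":0,"fingers":-1},
  {"tx":-0.028,"ty":0,"tz":0,"spin":0,"fingers":-1},
  {"tx":-0.038,"ty":0,"tz":0,"spin":0,"fingers":-1},
  {"tx":-0.048,"ty":0,"tz":0,"spin":0,"fingers":-1},
  {"tx":-0.056,"ty":0,"tz":0,"spin":0,"fingers":-1},
])

```text
time_s: 2.7
ee_pos: [0.6004, 0.0196, 0.1766]
orientation: [0.0, -0.0, 1.0, 0.0]
ft_force: [0.3, -0.1, 0.8]
gripper_width: 0.004
finger_force: 0.0
```

>>> send_rows([
  {"tx":-0.004,"ty":0,"tz":0,"spin":0,"fingers":-1},
  {"tx":-0.008,"ty":0,"tz":0,"spin":0,"fingers":-1},
  {"tx":-0.01,"ty":0,"tz":0,"spin":0,"fingers":-1},
  {"tx":-0.01,"ty":0,"tz":0,"spin":0,"fingers":-1},
])

```text
time_s: 3.2
ee_pos: [0.6097, 0.0196, 0.1763]
orientation: [-0.0, -0.0, 1.0, 0.0]
ft_force: [-0.9, 0.3, -0.3]
gripper_width: 0.001
finger_force: 0.0
```

```bash
python3 -c "
from h import *
to([.608,.018,.176])
b=bot.read_camera('side')[180:320,250:400,::-1]
cv2.imwrite('pics/b.png',cv2.resize(b,(600,560)))"
```

```text
t3.20 pos [0.6097 0.0196 0.1763] yaw_y 1.571 F [-0.9  0.3 -0.3] w0.00 q7 1.17
[0.608 0.018 0.176] -> [ 0.0017 -0.0016  0.0003]
```

View pics/b.png

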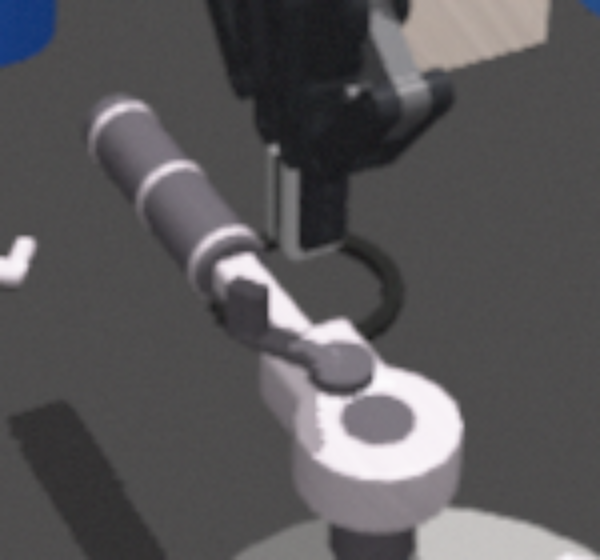

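The fist passed without moving the tab. The tab is still at about crop (247,300) and the tip is at (310,250). Let me check the geometry.

```bash
python3 -c "
from h import *
P=bot.observe()['ee_pos']
for X in (P,P+[0,0,-.014],[.587,.017,.163],[.606,-.037,.15],[.606,-.012,.156]): p=pix('side',np.array(X)); print(X,p,(p-[250,180])*4)
for z in (.15,.162,.18): print(ray('side',250+310/4,180+252/4,z))
print(ray('side',250+247/4,180+297/4,.163))"
```

```text
[0.60959979 0.01957257 0.17632283] [325.9976074  244.06437078] [303.99042959 256.25748314]
[0.60959979 0.01957257 0.16232283] [325.85194014 252.43952582] [303.40776055 289.75810327]
[0.587, 0.017, 0.163] [311.51269953 258.0775865 ] [246.05079811 312.31034598]
[0.606, -0.037, 0.15] [344.51977856 285.92483873] [378.07911422 423.6993549 ]
[0.606, -0.012, 0.156] [334.95464344 270.73068306] [339.81857375 362.92273223]
[0.62911823 0.0506799  0.15      ]
[0.62151186 0.03700589 0.162     ]
[0.61010229 0.01649487 0.18      ]
[0.59088208 0.02395156 0.163     ]
```

The tip's image position matches a height of about 0.177, so the fist passed over the tab. I'll back off, lower and check again.

>>> send_rows([
  {"tx":0.02,"ty":0,"tz":0,"spin":0,"fingers":-1},
  {"tx":0.045,"ty":0,"tz":0,"spin":0,"fingers":-1},
  {"tx":0.068,"ty":0,"tz":0,"spin":0,"fingers":-1},
  {"tx":0.068,"ty":0,"tz":0.015,"spin":0,"fingers":-1},
  {"tx":0.068,"ty":0,"tz":0.015,"spin":0,"fingers":-1},
])

```text
time_s: 3.88
ee_pos: [0.5418, 0.0194, 0.1603]
orientation: [-0.001, -0.0, 1.0, -0.0]
ft_force: [0.3, -0.6, 1.0]
gripper_width: -0.001
finger_force: 0.0
```

```bash
python3 -c "
from h import *
to([.608,.018,.162])
b=bot.read_camera('side')[180:320,230:380,::-1]
b=cv2.resize(b,(600,560))
P=bot.observe()['ee_pos']
for dx in(-.011,.011):
  for dy in(-.014,.014):
    for dz,c in((0,(0,255,0)),(-.014,(0,0,255))):
      p=(pix('side',P+[dx,dy,dz])-[230,180])*4; cv2.circle(b,tuple(int(v) for v in p),3,c,-1)
cv2.imwrite('pics/c.png',b)"
```

```text
t3.88 pos [0.5418 0.0194 0.1603] yaw_y 1.571 F [ 0.3 -0.6  1. ] w-0.00 q7 1.11
[0.608 0.018 0.162] -> [-0.0662 -0.0015 -0.0018]
```

View pics/c.png

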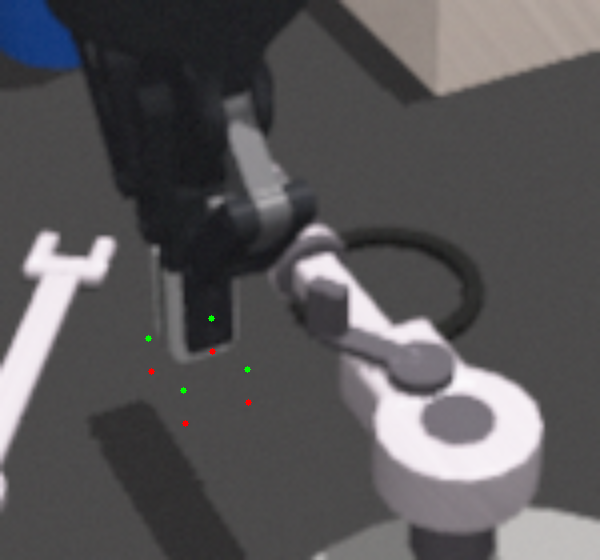

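The visible tip sits at or above the TCP height, well above the "14 mm ahead" dots in red. I'll lower a further 5 mm and push, watching the force.

>>> send_rows([
  {"tx":0,"ty":0,"tz":0.005,"spin":0,"fingers":-1},
  {"tx":-0.012,"ty":0,"tz":0.005,"spin":0,"fingers":-1},
  {"tx":-0.022,"ty":0,"tz":0.005,"spin":0,"fingers":-1},
  {"tx":-0.03,"ty":0,"tz":0.005,"spin":0,"fingers":-1},
  {"tx":-0.036,"ty":0,"tz":0.005,"spin":0,"fingers":-1},
])

```text
time_s: 4.55
ee_pos: [0.5782, 0.0197, 0.1563]
orientation: [-0.0, -0.0, 1.0, 0.0]
ft_force: [-1.7, -0.6, 0.1]
gripper_width: 0.003
finger_force: 0.3
```

>>> send_rows([
  {"tx":-0.005,"ty":0,"tz":0,"spin":0,"fingers":-1},
  {"tx":-0.009,"ty":0,"tz":0,"spin":0,"fingers":-1},
  {"tx":-0.009,"ty":0,"tz":0,"spin":0,"fingers":-1},
])

```text
time_s: 4.92
ee_pos: [0.5872, 0.0196, 0.1564]
orientation: [0.0, -0.0, 1.0, 0.0]
ft_force: [0.5, 0.1, -1.0]
gripper_width: 0.0
finger_force: 0.0
```

```bash
python3 -c "
from h import *
to([.608,.018,.156])
b=bot.read_camera('side')[180:320,230:380,::-1]
cv2.imwrite('pics/d.png',cv2.resize(b,(600,560)))"
```

```text
t4.92 pos [0.5872 0.0196 0.1564] yaw_y 1.571 F [ 0.5  0.1 -1. ] w0.00 q7 1.14
[0.608 0.018 0.156] -> [-0.0208 -0.0016  0.0004]
```

View pics/d.png

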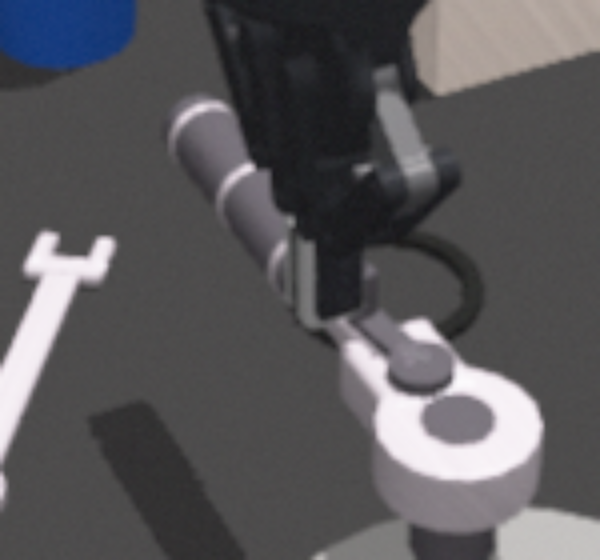

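The tab, just right of the fingers at about (370,290), is moving now. I'll keep pushing to the stop.

>>> send_rows([
  {"tx":-0.006,"ty":0,"tz":0,"spin":0,"fingers":-1},
  {"tx":-0.012,"ty":0,"tz":0,"spin":0,"fingers":-1},
  {"tx":-0.017,"ty":0,"tz":0,"spin":0,"fingers":-1},
  {"tx":-0.021,"ty":0,"tz":0,"spin":0,"fingers":-1},
  {"tx":-0.021,"ty":0,"tz":0,"spin":0,"fingers":-1},
])

```text
time_s: 5.6
ee_pos: [0.6083, 0.0194, 0.1563]
orientation: [0.0, 0.0, 1.0, 0.0]
ft_force: [0.2, -0.5, -0.1]
gripper_width: -0.004
finger_force: 0.0
```

>>> send_rows([
  {"tx":-0.002,"ty":0,"tz":0,"spin":0,"fingers":-1},
  {"tx":-0.004,"ty":0,"tz":0,"spin":0,"fingers":-1},
  {"tx":-0.004,"ty":0,"tz":0,"spin":0,"fingers":-1},
])

```text
time_s: 5.98
ee_pos: [0.6111, 0.0192, 0.1562]
orientation: [-0.001, 0.0, 1.0, -0.0]
ft_force: [-4.2, -2.0, 0.1]
gripper_width: -0.002
finger_force: 1.6
```

>>> send_rows([
  {"tx":0.01,"ty":0,"tz":0,"spin":0,"fingers":-1},
  {"tx":0.02,"ty":0,"tz":-0.03,"spin":0,"fingers":-1},
  {"tx":0.02,"ty":0,"tz":-0.07,"spin":0,"fingers":-1},
  {"tx":0.02,"ty":0.04,"tz":-0.08,"spin":0,"fingers":-1},
  {"tx":0.0,"ty":0.085,"tz":-0.08,"spin":0,"fingers":-1},
])

```text
time_s: 6.6
ee_pos: [0.6124, 0.1052, 0.2385]
orientation: [0.002, 0.001, 1.0, 0.0]
ft_force: [-0.2, 0.1, -1.1]
gripper_width: -0.0
finger_force: 0.0
```

```bash
python3 -c "
from h import *
to([.65,.11,.2])
b=bot.read_camera('side')[180:320,250:400,::-1]
a=bot.read_camera('top')[180:300,190:400,::-1]
cv2.imwrite('pics/e.png',np.hstack([cv2.resize(b,(400,373)),cv2.resize(a,(400,373))]))"
```

```text
t6.60 pos [0.6124 0.1052 0.2385] yaw_y 1.57 F [-0.2  0.1 -1.1] w-0.00 q7 1.08
[0.65 0.11 0.2 ] -> [-0.0374  0.0048  0.0386]
```

View pics/e.png

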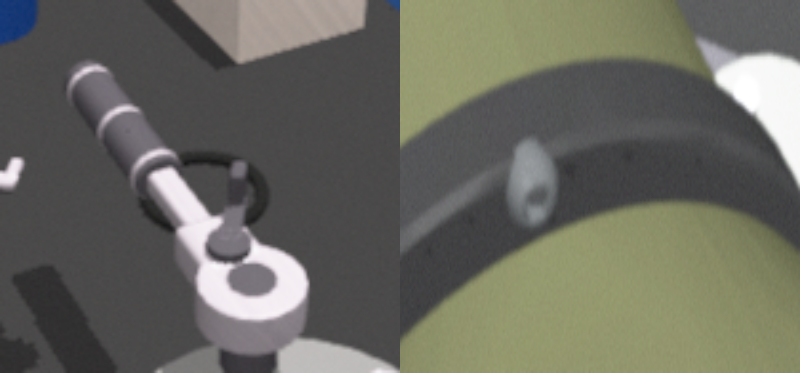

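The force reached 4 N against the stop. The tab is now at crop (238,175), on the loosening side. Next I go down on the +x side of the grip.

>>> send_rows([
  {"tx":-0.03,"ty":0.01,"tz":0,"spin":0,"fingers":-1},
  {"tx":-0.055,"ty":0.013,"tz":0.01,"spin":0,"fingers":-1},
  {"tx":-0.055,"ty":0.013,"tz":0.06,"spin":0,"fingers":-1},
  {"tx":-0.055,"ty":0.013,"tz":0.11,"spin":0,"fingers":-1},
  {"tx":-0.055,"ty":0.013,"tz":0.11,"spin":0,"fingers":-1},
])

```text
time_s: 7.32
ee_pos: [0.6635, 0.1168, 0.1226]
orientation: [-0.004, -0.0, 1.0, -0.001]
ft_force: [0.2, -0.4, 0.4]
gripper_width: 0.0
finger_force: 0.0
```

```bash
python3 -c "
from h import *
print(ray('side',339,245.6,.163))
A=np.array([.606,-.037]);X=[]
for t in np.arange(0,1.26,.12):
    p=A+.155*np.array([-np.sin(t),np.cos(t)])+.025*np.array([np.cos(t),np.sin(t)]);X.append([*p,.128])
to(X)"
```

```text
[0.63190286 0.02373341 0.163     ]
t7.33 pos [0.6635 0.1168 0.1226] yaw_y 1.572 F [ 0.2 -0.4  0.4] w0.00 q7 1.06
[0.631 0.118 0.128] -> [ 0.0326  0.0013 -0.0052]
[0.61226482 0.11987814 0.128     ] -> [ 0.0513  0.0032 -0.005 ]
[0.59343954 0.11949995 0.128     ] -> [ 0.0701  0.0028 -0.0049]
[0.57479491 0.11687086 0.128     ] -> [ 0.0888  0.0002 -0.0047]
[0.5565991  0.11202869 0.128     ] -> [ 0.107  -0.0046 -0.0046]
[0.53911381 0.10504308 0.128     ] -> [ 0.1245 -0.0116 -0.0044]
[0.52259052 0.0960145  0.128     ] -> [ 0.141  -0.0206 -0.0043]
[0.50726689 0.08507282 0.128     ] -> [ 0.1563 -0.0315 -0.0041]
[0.49336331 0.07237539 0.128     ] -> [ 0.1702 -0.0442 -0.004 ]
[0.48107975 0.05810484 0.128     ] -> [ 0.1825 -0.0585 -0.0039]
[0.47059289 0.04246643 0.128     ] -> [ 0.193  -0.0741 -0.0038]
```

>>> send_rows([
  {"tx":0.018,"ty":0.001,"tz":-0.003,"spin":0,"fingers":-1},
  {"tx":0.033,"ty":0.002,"tz":-0.003,"spin":0,"fingers":-1},
  {"tx":0.051,"ty":0.003,"tz":-0.003,"spin":-0.12,"fingers":-1},
  {"tx":0.07,"ty":0.003,"tz":-0.003,"spin":-0.24,"fingers":-1},
  {"tx":0.089,"ty":0.0,"tz":-0.003,"spin":-0.36,"fingers":-1},
])

```text
time_s: 7.95
ee_pos: [0.5816, 0.1202, 0.1332]
orientation: [0.006, -0.181, 0.983, 0.001]
ft_force: [4.4, 1.1, -0.3]
gripper_width: -0.0
finger_force: 1.7
```

```bash
python3 -c "
from h import *
A=np.array([.606,-.037]);X=[]
for t in np.arange(.36,1.26,.12):
    p=A+.155*np.array([-np.sin(t),np.cos(t)])+.025*np.array([np.cos(t),np.sin(t)]);X.append([*p,.126])
to(X)
b=bot.read_camera('side')[140:320,230:400,::-1]
cv2.imwrite('pics/f.png',cv2.resize(b,(510,540)))"
```

```text
t7.95 pos [0.5816 0.1202 0.1332] yaw_y 1.935 F [ 4.4  1.1 -0.3] w-0.00 q7 1.24
[0.57479491 0.11687086 0.126     ] -> [ 0.0076 -0.0007  0.0071]
[0.5565991  0.11202869 0.126     ] -> [0.0264 0.0013 0.0069]
[0.53911381 0.10504308 0.126     ] -> [0.0452 0.001  0.0067]
[0.52259052 0.0960145  0.126     ] -> [ 0.0638 -0.0015  0.0065]
[0.50726689 0.08507282 0.126     ] -> [ 0.0821 -0.0063  0.0062]
[0.49336331 0.07237539 0.126     ] -> [ 0.0996 -0.0132  0.006 ]
[0.48107975 0.05810484 0.126     ] -> [ 0.1161 -0.0221  0.0058]
[0.47059289 0.04246643 0.126     ] -> [ 0.1315 -0.033   0.0056]
```

View pics/f.png

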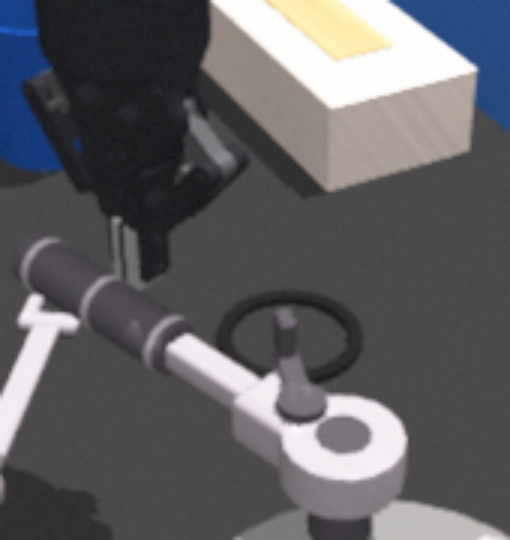

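The fingers sit behind the grip, the handle is swinging and the lever is still on loosen. I'll keep going.

>>> send_rows([
  {"tx":0.01,"ty":0.0,"tz":0.007,"spin":-0.06,"fingers":-1},
  {"tx":0.025,"ty":0.001,"tz":0.007,"spin":-0.14,"fingers":-1},
  {"tx":0.041,"ty":0.001,"tz":0.007,"spin":-0.24,"fingers":-1},
  {"tx":0.057,"ty":-0.001,"tz":0.007,"spin":-0.34,"fingers":-1},
  {"tx":0.07,"ty":-0.003,"tz":0.007,"spin":-0.42,"fingers":-1},
])

```text
time_s: 8.62
ee_pos: [0.5158, 0.0903, 0.1236]
orientation: [0.003, -0.381, 0.925, -0.0]
ft_force: [4.5, 1.0, 0.9]
gripper_width: -0.001
finger_force: 1.8
```

```bash
python3 -c "
from h import *
A=np.array([.606,-.037]);X=[]
for t in np.arange(.84,1.3,.12):
    p=A+.155*np.array([-np.sin(t),np.cos(t)])+.025*np.array([np.cos(t),np.sin(t)]);X.append([*p,.126])
to(X)"
```

```text
t8.62 pos [0.5158 0.0903 0.1236] yaw_y 2.353 F [4.5 1.  0.9] w-0.00 q7 1.48
[0.50726689 0.08507282 0.126     ] -> [ 0.0097  0.0023 -0.0025]
[0.49336331 0.07237539 0.126     ] -> [ 0.0285  0.0031 -0.0025]
[0.48107975 0.05810484 0.126     ] -> [ 0.0473  0.0017 -0.0026]
[0.47059289 0.04246643 0.126     ] -> [ 0.0658 -0.002  -0.0027]
```

>>> send_rows([
  {"tx":0.014,"ty":0.002,"tz":-0.001,"spin":-0.1,"fingers":-1},
  {"tx":0.028,"ty":0.003,"tz":-0.001,"spin":-0.18,"fingers":-1},
  {"tx":0.042,"ty":0.002,"tz":-0.001,"spin":-0.28,"fingers":-1},
  {"tx":0.055,"ty":0.0,"tz":-0.001,"spin":-0.36,"fingers":-1},
  {"tx":0.063,"ty":-0.002,"tz":-0.001,"spin":-0.42,"fingers":-1},
])

```text
time_s: 9.25
ee_pos: [0.4721, 0.045, 0.1243]
orientation: [0.002, -0.565, 0.825, -0.0]
ft_force: [2.4, 1.6, 1.3]
gripper_width: -0.0
finger_force: 1.8
```

>>> send_rows([
  {"tx":0,"ty":0,"tz":0,"spin":0,"fingers":-1},
  {"tx":-0.015,"ty":0,"tz":0,"spin":0,"fingers":-1},
  {"tx":-0.04,"ty":0,"tz":0,"spin":0,"fingers":-1},
  {"tx":-0.045,"ty":0.01,"tz":-0.05,"spin":0,"fingers":-1},
  {"tx":-0.045,"ty":0.06,"tz":-0.1,"spin":0,"fingers":-1},
])

```text
time_s: 9.88
ee_pos: [0.437, 0.1078, 0.2185]
orientation: [0.001, -0.564, 0.826, 0.001]
ft_force: [-0.3, 0.2, 0.6]
gripper_width: -0.007
finger_force: 0.0
```

>>> send_rows([
  {"tx":-0.02,"ty":0.05,"tz":0,"spin":0,"fingers":-1},
  {"tx":-0.04,"ty":0.09,"tz":0,"spin":0,"fingers":-1},
  {"tx":-0.06,"ty":0.13,"tz":0,"spin":0,"fingers":-1},
  {"tx":-0.08,"ty":0.17,"tz":0,"spin":0,"fingers":-1},
  {"tx":-0.08,"ty":0.17,"tz":0,"spin":0,"fingers":-1},
])

```text
time_s: 10.5
ee_pos: [0.3037, 0.2457, 0.218]
orientation: [0.0, -0.568, 0.823, 0.001]
ft_force: [0.7, -0.8, -1.1]
gripper_width: -0.004
finger_force: 0.0
```

```bash
python3 -c "
from h import *
to([.5,.1,.2])
b=bot.read_camera('side')[140:340,180:400,::-1]
a=bot.read_camera('top')[180:380,190:410,::-1]
cv2.imwrite('pics/g.png',np.hstack([cv2.resize(b,(396,360)),cv2.resize(a,(396,360))]))"
```

```text
t10.50 pos [0.3037 0.2457 0.218 ] yaw_y 2.779 F [ 0.7 -0.8 -1.1] w-0.00 q7 1.36
[0.5 0.1 0.2] -> [ 0.0666 -0.2353  0.0177]
```

View pics/g.png

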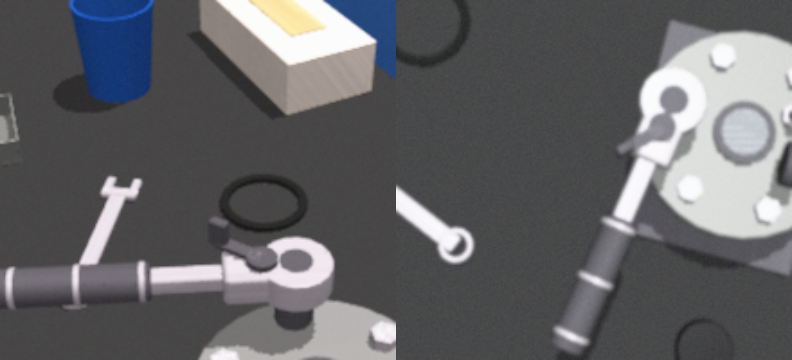

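Handle swung about 67° from +y. The lever is still about 35° over on the loosening side and the robot is clear. I'll check the angle by ray and hand in.

```bash
python3 -c "
from h import *
g=lambda u,v,z:ray('top',190+(u-396)/1.8,180+v/1.8,z)
d=g(573,340,.137)-g(673,98,.15);t=np.arctan2(-d[0],d[1]);e=g(625,150,.163)-g(662,127,.156);l=np.arctan2(-e[0],e[1])
print(t,t-l)
if t>1.08 and t-l>.5: print(bot.sign_off())"
```

```text
1.188694321828625 0.5997063271890489
the job is handed in; nothing more can be done
None
```

I handed the job in at about 10.6 s: the lever is fully over at loosen (about 0.60 rad) and the handle has swung about 1.19 rad anticlockwise, which puts the bolt at roughly 1.0 rad loose, estimated from the 10° of slack because the bolt itself can't be seen; the robot is clear.

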